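# Scrape the wax chips off the board

## Task

Two chips of hard candle wax lie on the grey scraping board. Take the scraper block (the tall wooden grip with the smooth black rubber shoe, not the low scrubbing brush with bristles), set it down on the board behind the chips and wipe both of them into the steel catch trough at the board's end; do not touch the chips with the fingers or any other part of the robot. Then stand the scraper upright on the worktop, clear of the board and trough, and let go.

Things in the scene. Friction and masses are not known exactly. Their poses are not given: they have to be found in the camera images.
- board: Fixed board. Origin under the slab's centre at worktop height, z up. Flat grey slab, no raised edges: x -110 to 110 mm (length), y -75 to 75 mm, face 22 mm above the worktop. An open steel trough joins its +x end (robot's left): inside x 110 to 179, y -72 to 72 mm, floor 4 mm, rim 18 mm above the worktop. Chips start within 50 mm of the slab's centre in x, 30 mm in y.
- scraper_center (a point): Centre of the loose scraper block, 76 mm tall, 38 mm above its underside; z up. Black rubber shoe 34 mm thick (x), 100 mm long (y), 18 mm high; on it a pale wooden grip 24 mm thick (x), 96 mm long, pinched across x. Front and back alike; 120 to 200 g. Stands on the worktop right of the board. A 40 mm high scrubbing brush of like length stands before or behind it.
- chip0_center (a point): One of the two thin, irregular cream-coloured chips of hard wax lying on the grey slab at the start, about 24 x 20 mm and 7 mm thick, 12 g, loose. This point is its middle, 3.5 mm above its underside.
- chip1_center (a point): One of the two thin, irregular cream-coloured chips of hard wax lying on the grey slab at the start, about 24 x 20 mm and 7 mm thick, 12 g, loose. This point is its middle, 3.5 mm above its underside.

How it is judged (in metres and radians):
On the way, in this order (a step that is already met when the one before it is completed fails the run):
1. the scraper's shoe is set down on the slab (within 8 mm of its face) (x of scraper_center in the frame of board between -0.13 and 0.13 m and y of scraper_center in the frame of board between -0.09 and 0.09 m and z of scraper_center in the frame of board between 0.05 and 0.068 m), for 0.1 s.
2. both chips lie in the catch trough (x of chip0_center in the frame of board between 0.105 and 0.185 m and y of chip0_center in the frame of board between -0.08 and 0.08 m and z of chip0_center in the frame of board between -0.01 and 0.022 m and x of chip1_center in the frame of board between 0.105 and 0.185 m and y of chip1_center in the frame of board between -0.08 and 0.08 m and z of chip1_center in the frame of board between -0.01 and 0.022 m), for 0.2 s.
At the end, for the whole second after the job is handed in: Both chips lie in the catch trough, below the level of the slab's face; the scraper stands upright (within 10 degrees) on the worktop, clear of the slab and trough (its centre at least 20 mm outside their outline), released; all at rest (all of step 2 and height (world z) of scraper_center between 0.03 and 0.045 m and angle between scraper_center's own z axis and vertical below 0.17 rad and (x of scraper_center in the frame of board below -0.13 m or x of scraper_center in the frame of board above 0.2 m or y of scraper_center in the frame of board below -0.095 m or y of scraper_center in the frame of board above 0.095 m) and linear speed of each of scraper, chip0, chip1 below 0.02 m/s); the robot touches nothing.
It fails at once if the robot's fingers or arm touch a chip (contact force between any of the fingers, the arm and chip0 above 0.3 N or contact force between any of the fingers, the arm and chip1 above 0.3 N).
It also fails if it takes over 54 s, if anything falls off the work surface, if the arm or the gripper's body presses on something with over 40 N, if the wrist force passes 120 N, or if a joint passes its speed limit or range.

## Robot

A 6-joint arm with a two-finger parallel gripper is mounted at the origin on a cart in front of the work surface, level with it; the furniture and walls round the work are solid. World frame = base frame: x ahead of the robot, y to its left, z up, the work surface at z = 0. Lengths are in mm, angles in rad, forces in N, time in s.
With the tool pointing down it reaches from about 250 to 800 mm from the base axis. Payload 3.9 kg.
Tool frame: the origin (TCP) lies at the very end of the fingers, on their centre line; the grasp point (between the pads) lies behind it (r.grip_depth is the z of the grasp point in the tool frame, in mm); z points along the fingers, y is the line along which they close (so a half turn about z gives the same grasp; the last joint's range is limited). The gripper opens to 85 mm and grips with 20 to 120 N. Pads are 22 mm wide; open, the fingers measure 114 mm over their backs; the gripper's body (76 mm by 85 mm) begins 54 mm behind the grasp point. The pads swing forward as they close: fully open they stand 13 mm farther back than shut.
Start: joints at [-1.169, 0.26, -0.138, 1.173, 0, 1.571], TCP at [205.309, -483.18, 231.304] pointing down, gripper open.
Joint ranges: [-2.78, 2.78], [-0.83, 1.72], [-1.28, 1.37], [-1.9, 2.12], [-1.57, 1.48], [-3.14, 3.14]. Speed limits (rad/s): [2.57, 2.57, 3.14, 3.14, 3.14, 3.14].

## Interface

Orientations are given as a 3x3 rotation matrix whose columns are the frame's x, y, z axes.
In Python, from rig import r gives the robot as it stands. Calls block until the motion is done:
- r.goto(position, orientation): joint-space move of the TCP to a pose.
- r.line_to(position, attitude=None, feed=150): straight line of the TCP; attitude=None keeps the orientation; feed is the mean speed in mm/s.
- r.goto_joints(angles): joint-space move.
- r.ungrasp() and r.clamp(): open the fingers fully, or close them until they stop; the grip force is fixed at half the most.
- r.wait(seconds).
- r.ik(position, orientation): joint angles nearest the present ones, or None.
- r.read_state(): the state.
- r.read_camera(name): name is "side" or "top"; returns the picture (400x640x3 uint8, red, green, blue); there is no depth.
- r.camera_params(name): a dict with "fx", "fy", "cx", "cy" (pixels), "D" ([k1, k2, p1, p2, k3] as OpenCV has them; the pictures are not rectified), "T" (4x4, takes a point from camera to world coordinates). Camera axes: x right, y up, looking along -z (the intrinsics and any distortion apply to the point x, -y, -z); pixel columns grow to the right and rows downward; lengths in mm; the calibration is good to about 2 mm. A picture is of the moment at which its call begins. camera_params takes no time and is no camera call.
A pose or a line that the arm cannot do raises r.PlanningError and nothing moves.
- r.job_done(): hands the job in; it is judged then, once.
The state is a dict: "time": time; "q": joint angles; "qvel": joint speeds; "joint_torque": joint torques, N m; "tcp_pos": TCP position; "tool_rot": TCP orientation; "wrist_force": force on the tool from outside, world axes, zero at the start; "moment": the same for the moment, N m; "grip_width": opening from 0.0 (shut) to 1.0 (fully open); "finger_force": force on a finger pad.
Only numpy, scipy, OpenCV 4.12 (cv2) and the standard library are available. Lean on these libraries where they do the work, as an engineer would, in place of code of your own. Each camera call takes 0.05 s, during which the arm holds its last target. There are 200 camera calls.

## Working session

There is one attempt and no reset: what is moved stays moved. The work goes in short steps, each a Python script; the robot and the scene stay as the last script left them, time stands still between calls to the robot, and variables do not carry over. Pictures are saved under pics/ and viewed, at most 10 in all, crops included, and the job is handed in when it is done.

```bash
mkdir -p pics; ls; python3 - <<'E'
from rig import r
import cv2
for n in("top","side"):
    cv2.imwrite(f"pics/{n}0.png",r.read_camera(n)[:,:,::-1]); p=r.camera_params(n); print(n,p)
s=r.read_state(); print(s["time"],r.grip_depth,s["tool_rot"])
E
```

```text
pics
top {'fx': 425.68454125292504, 'fy': 425.68454125292504, 'cx': 316.79315701627115, 'cy': 210.06993038909332, 'D': array([-0.02436715,  0.        ,  0.        ,  0.        ,  0.        ]), 'T': array([[-6.23803748e-03,  9.97138455e-01, -7.53391616e-02,
         4.61913216e+02],
       [-9.99658431e-01, -4.30617719e-03,  2.57774556e-02,
         1.13915817e+02],
       [ 2.53792684e-02,  7.54742289e-02,  9.96824726e-01,
         9.18497202e+02],
       [ 0.00000000e+00,  0.00000000e+00,  0.00000000e+00,
         1.00000000e+00]])}
side {'fx': 487.25342618838613, 'fy': 487.25342618838613, 'cx': 319.55238092314676, 'cy': 201.47268233539825, 'D': array([-0.15049354,  0.        ,  0.        ,  0.        ,  0.        ]), 'T': array([[-8.29085772e-01,  2.10110107e-01, -5.18141415e-01,
        -7.71460229e+00],
       [-5.59071969e-01, -2.99204321e-01,  7.73249835e-01,
         9.41306176e+02],
       [ 7.43745553e-03,  9.30768777e-01,  3.65532717e-01,
         4.51345374e+02],
       [ 0.00000000e+00,  0.00000000e+00,  0.00000000e+00,
         1.00000000e+00]])}
0.1 -18.700000000000003 [[ 9.20366622e-01  3.91056101e-01 -6.38448929e-04]
 [ 3.91056621e-01 -9.20365273e-01  1.57568820e-03]
 [ 2.85762618e-05 -1.69988051e-03 -9.99998555e-01]]
```

View pics/top0.png

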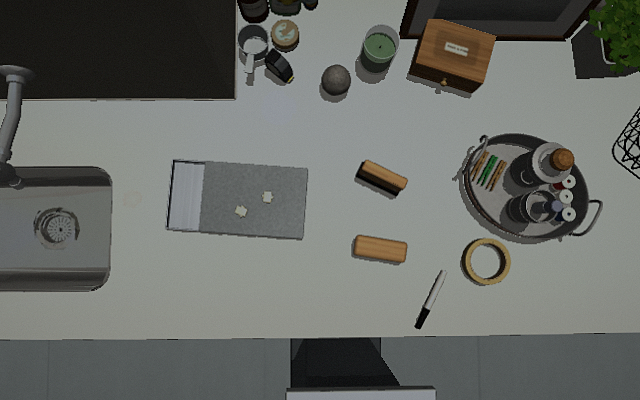

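View pics/side0.png

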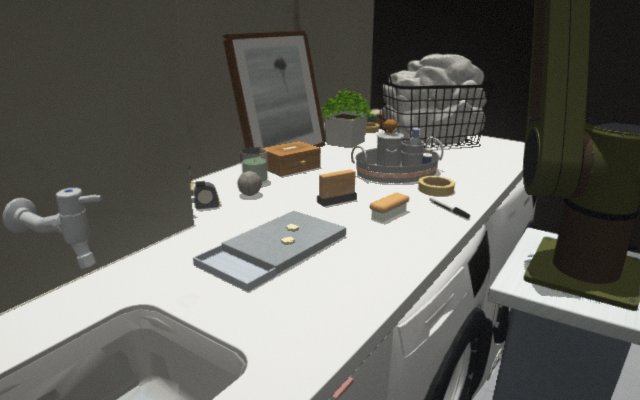

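The top view shows the slab and trough spanning about (166..308, 159..240), with the trough to the left. The chips are at about (241,211) and (268,197). The tall block with the black shoe, which is the scraper, is at about (382,177), and the brush is at about (380,249). The side view agrees: tall scraper at (337,187), low brush at (390,206).

```bash
cat > h.py <<'E'
import numpy as np,cv2
from rig import r
def ray(n,px):
    p=r.camera_params(n);K=np.array([[p["fx"],0,p["cx"]],[0,p["fy"],p["cy"]],[0,0,1]])
    u=cv2.undistortPoints(np.array(px,float).reshape(-1,1,2),K,p["D"])[:,0]
    d=np.c_[u[:,0],-u[:,1],-np.ones(len(u))]@p["T"][:3,:3].T
    return p["T"][:3,3],d
def on(n,px,z):
    o,d=ray(n,px); return o+d*((z-o[2])/d[:,2])[:,None]
def proj(n,P):
    p=r.camera_params(n);K=np.array([[p["fx"],0,p["cx"]],[0,p["fy"],p["cy"]],[0,0,1]])
    c=(np.atleast_2d(P)-p["T"][:3,3])@p["T"][:3,:3]
    return cv2.projectPoints(c*[1,-1,-1],np.zeros(3),np.zeros(3),K,p["D"])[0][:,0]
def R(yaw): # tool down, closing axis y at angle yaw in world
    y=np.array([np.cos(yaw),np.sin(yaw),0]);z=np.array([0,0,-1.]);return np.c_[np.cross(y,z),y,z]
E
python3 - <<'E'
import cv2
im=cv2.imread("pics/top0.png")[145:275,155:420]
cv2.imwrite("pics/crop.png",cv2.resize(im,None,fx=3,fy=3,interpolation=2))
E
```

```text
(no output)
```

View pics/crop.png

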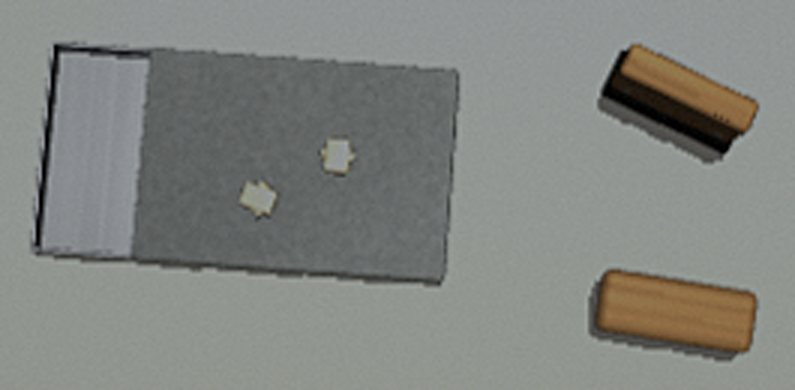

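```bash
python3 - <<'E'
from h import *
f=lambda L:np.array(L)/3.+[155-1/3,145-1/3]
np.set_printoptions(precision=1,suppress=True)
s=on("top",f([(151,50),(458,70),(442,276),(133,257)]),22)
print(s,s.mean(0),[np.linalg.norm(s[i]-s[i-1]) for i in range(4)])
bx=(s[0]+s[3]-s[1]-s[2]);print("board yaw",np.arctan2(bx[1],bx[0]))
g=on("top",f([(630,45),(758,98),(745,134),(618,80)]),76)
print(g,g.mean(0),[np.linalg.norm(g[i]-g[i-1]) for i in range(4)])
e=g[0]+g[3]-g[1]-g[2];print("scr long axis",np.arctan2(e[1],e[0]))
# shoe lower front edge z=0 (shadow aside)
print("shoe",on("top",f([(600,100),(730,152)]),0))
print("chips",on("top",f([(338,157),(258,198)]),29))
print("brush",on("top",f([(679,310)]),40))
# side check: project grip centre top
print(proj("side",np.r_[g[:,:3],[s.mean(0)]]), proj("side",s))
E
```

```text
[[634.4 327.3  22. ]
 [619.5 110.3  22. ]
 [473.8 122.2  22. ]
 [488.2 337.8  22. ]] [554.  224.4  22. ] [np.float64(146.56948668374773), np.float64(217.4917436233833), np.float64(146.25653509567067), np.float64(216.09440142292925)]
board yaw 1.5032934890703091
[[626.8  -4.8  76. ]
 [590.8 -90.4  76. ]
 [566.5 -81.1  76. ]
 [603.1   3.6  76. ]] [596.8 -43.1  76. ] [np.float64(25.135735835328934), np.float64(92.84912064253855), np.float64(25.993021108180116), np.float64(92.24542178082565)]
scr long axis 1.1679608706608322
shoe [[601.2   7.    0. ]
 [562.8 -87.4   0. ]]
chips [[557.1 194.4  29. ]
 [528.6 249.9  29. ]]
brush [[449.2 -41.   40. ]]
[[319.6 174.2]
 [349.9 168.2]
 [356.4 170.8]
 [325.8 176.9]
 [286.5 234. ]] [[223.1 242.1]
 [294.2 209.8]
 [345.6 226.5]
 [277.1 264.8]]
```

```bash
python3 - <<'E'
from h import *
np.set_printoptions(precision=2,suppress=True)
G=[597,-43]
for y in(-.403,-.403+np.pi):print("grasp",r.ik([*G,31.3],R(y)),r.ik([*G,300],R(y)))
for y in(1.503,1.503-np.pi):
  for p in([554,148],[554,338],[570,10]):print(y,r.ik([*p,54],R(y)))
E
```

```text
grasp [-0.07  0.53 -0.27  0.77  0.    1.9 ] [-0.07  0.38  0.21  1.4   0.    1.9 ]
grasp [-0.07  0.53 -0.27  0.77  0.   -1.24] [-0.07  0.38  0.21  1.4   0.   -1.24]
1.503 [ 0.26  0.47 -0.31  0.79  0.    0.33]
1.503 [ 0.55  0.58 -0.1   0.89  0.    0.62]
1.503 [ 0.02  0.47 -0.32  0.79  0.    0.09]
-1.6385926535897932 [ 0.26  0.47 -0.31  0.79  0.   -2.81]
-1.6385926535897932 [ 0.55  0.58 -0.1   0.89  0.   -2.53]
-1.6385926535897932 [ 0.02  0.47 -0.32  0.79  0.   -3.06]
```

```bash
python3 - <<'E'
from h import *
np.set_printoptions(precision=2,suppress=True)
G=[596.5,-43]; s=r.read_state()
r.line_to(s["tcp_pos"]+np.array([0,0,100]))
r.goto([*G,300],R(-.403)); r.goto([*G,130],R(-.403))
r.line_to([*G,32],feed=80)
s=r.read_state();print(s["wrist_force"],s["tcp_pos"])
r.clamp(); s=r.read_state();print(s["time"],s["wrist_force"],s["finger_force"],s["grip_width"],s["tcp_pos"])
w0=s["wrist_force"]
r.line_to([*G,110],feed=80); s=r.read_state();print(s["wrist_force"],s["grip_width"],s["tcp_pos"],s["time"])
for n in("top","side"): cv2.imwrite(f"pics/{n}1.png",r.read_camera(n)[:,:,::-1])
a=cv2.imread("pics/top1.png")[100:300,150:450];b=cv2.imread("pics/side1.png")[100:300,180:480]
cv2.imwrite("pics/m1.png",cv2.resize(np.vstack([a,b]),None,fx=1.5,fy=1.5))
E
```

```text
[-0.35  0.83  0.6 ] [597.07 -43.04  32.62]
5.7 [0.33 0.01 0.18] 61.90593481063843 0.27336566645544486 [596.85 -43.12  32.18]
[-0.48 -0.3  -2.19] 0.271942601462376 [595.95 -42.99 109.34] 6.825
```

View pics/m1.png

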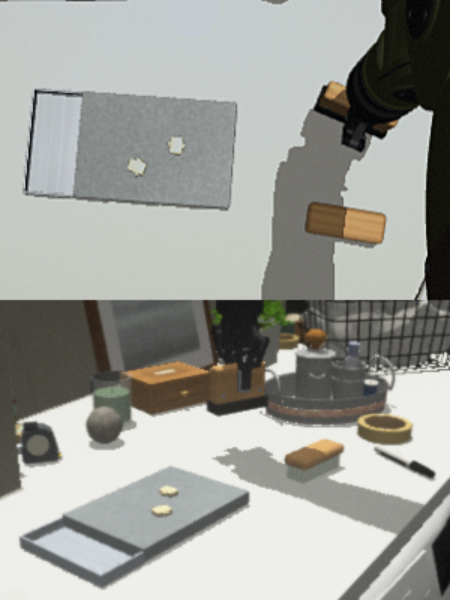

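The combined view shows the scraper held level and clear of the table, at about (355,105) in the top half and (238,385) in the side half. The chips haven't moved. Next is the wipe.

```bash
python3 - <<'E'
from h import *
np.set_printoptions(precision=2,suppress=True)
yaw=1.503; bx=np.array([np.cos(yaw),np.sin(yaw)]);by=np.array([-bx[1],bx[0]]);C=np.array([554,224.4])
B=lambda x,y,z:[*(C+x*bx+y*by),z]
ch=np.array([[557.1,194.4],[528.6,249.9]])-C; c=np.c_[ch@bx,ch@by];print(c)
ym=c[:,1].mean(); x0=min(c[:,0].min()-14-15-17,-70)
r.goto(B(x0,ym,130),R(yaw))
r.line_to(B(x0,ym,62),feed=80); w0=r.read_state()["wrist_force"]
for z in np.arange(58,52.9,-.8):
    r.line_to(B(x0,ym,z),feed=20); s=r.read_state(); f=s["wrist_force"]-w0; print(z,s["tcp_pos"],f)
    if f[2]>4: break
r.wait(.2)
print(x0,ym,z,r.read_state()["time"])
for n in("top","side"): cv2.imwrite(f"pics/{n}2.png",r.read_camera(n)[:,:,::-1])
a=cv2.imread("pics/top2.png")[100:300,150:450];b=cv2.imread("pics/side2.png")[100:300,180:480]
cv2.imwrite("pics/m2.png",cv2.resize(np.vstack([a,b]),None,fx=1.5,fy=1.5))
E
```

```text
[[-29.72  -5.13]
 [ 23.72  27.07]]
58.0 [537.89 149.6   58.04] [-0.54  0.33 -0.31]
57.2 [537.88 149.6   57.2 ] [-0.25  0.19 -1.11]
56.400000000000006 [537.86 149.58  56.33] [-0.01  0.48 -0.05]
55.60000000000001 [537.88 149.55  55.53] [-0.12  0.61  0.11]
54.80000000000001 [537.89 149.57  54.75] [-0.44  1.03 -0.51]
54.000000000000014 [538.11 149.65  54.19] [-0.97  0.35  1.71]
53.20000000000002 [538.17 149.61  54.1 ] [-2.02 -0.11  6.66]
-75.72107362607372 10.97196030072956 53.20000000000002 11.3667
```

View pics/m2.png

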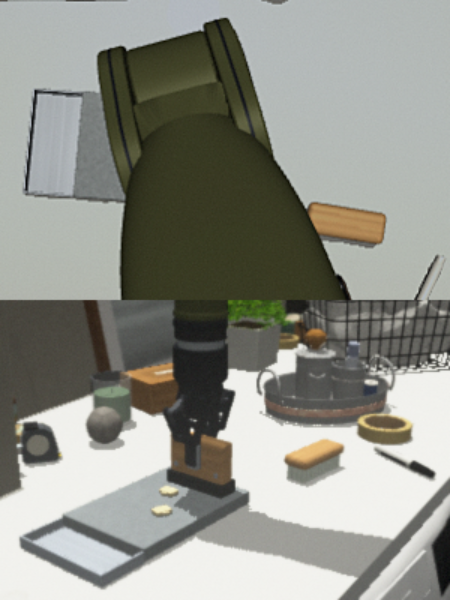

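The scraper sits on the slab behind both untouched chips (shoe at about (205,480) in the side half, chips at (168,491) and (161,510)). Contact came at TCP z ≈ 54.1. I'll wipe at that height.

```bash
python3 - <<'E'
from h import *
np.set_printoptions(precision=2,suppress=True)
yaw=1.503; bx=np.array([np.cos(yaw),np.sin(yaw)]);by=np.array([-bx[1],bx[0]]);C=np.array([554,224.4])
B=lambda x,y,z:[*(C+x*bx+y*by),z]
ym=11
r.line_to(B(-75.7,ym,54.0),feed=20)
r.line_to(B(60,ym,54.0),feed=50);s=r.read_state();print(s["tcp_pos"],s["wrist_force"])
r.line_to(B(116,ym,54.3),feed=60);s=r.read_state();print(s["tcp_pos"],s["wrist_force"])
r.wait(.3)
r.line_to(B(70,ym,54.5),feed=80)
r.line_to(B(40,ym,140),feed=120); print(r.read_state()["time"])
r.goto(B(-160,ym,140),R(yaw)); s=r.read_state();print(s["time"],s["wrist_force"],s["grip_width"])
for n in("top","side"): cv2.imwrite(f"pics/{n}3.png",r.read_camera(n)[:,:,::-1])
a=cv2.imread("pics/top3.png")[100:300,150:450];b=cv2.imread("pics/side3.png")[100:300,180:480]
cv2.imwrite("pics/m3.png",cv2.resize(np.vstack([a,b]),None,fx=1.5,fy=1.5))
E
```

```text
[546.82 284.77  54.18] [-0.03 -5.06  6.78]
[550.54 341.46  54.07] [-0.67 -0.52  3.18]
17.6
18.4167 [ 0.49  0.04 -0.73] 0.2733893348468671
```

View pics/m3.png

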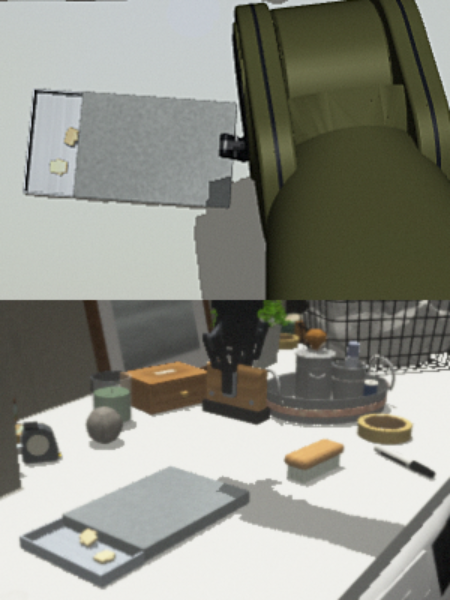

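Both chips are in the trough, at (72,137) and (59,167) in the top half. The first is right beside the slab edge and may be leaning on it, so I'll zoom in.

```bash
python3 - <<'E'
from h import *
a=cv2.imread("pics/top3.png")[150:245,160:220];b=cv2.imread("pics/side3.png")[225:295,190:290]
f=lambda i,s:cv2.resize(i,None,fx=s,fy=s,interpolation=2)
A=f(a,5);Bm=f(b,5);H=max(A.shape[0],Bm.shape[0])
P=lambda i:np.vstack([i,np.zeros((H-i.shape[0],i.shape[1],3),np.uint8)])
m=np.hstack([P(A),P(Bm)]);print(m.shape);cv2.imwrite("pics/m4.png",cv2.resize(m,None,fx=.95,fy=.95))
E
```

```text
(475, 800, 3)
```

View pics/m4.png

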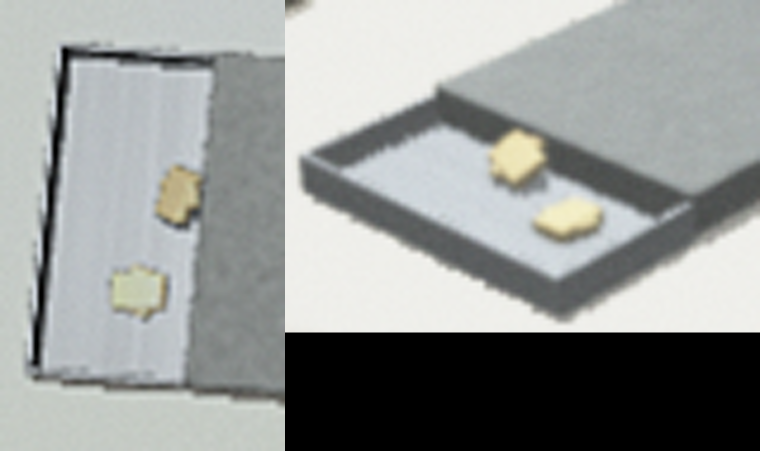

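The chip lit darker is leaning against the slab's end wall with its middle well down in the trough. The other lies flat. I'll triangulate the leaning one to check its height, then stand the scraper down.

```bash
python3 - <<'E'
from h import *
np.set_printoptions(precision=2,suppress=True)
yaw=1.503; bx=np.array([np.cos(yaw),np.sin(yaw)]);by=np.array([-bx[1],bx[0]]);C=np.array([554,224.4])
B=lambda x,y,z:[*(C+x*bx+y*by),z]
o,d=ray("top",[(197.9,190.8)]);p,e=ray("side",[(239.1,258.3)])
t=np.linalg.lstsq(np.c_[d[0],-e[0]],p-o,rcond=None)[0];X=(o+d[0]*t[0]+p+e[0]*t[1])/2
print("chip",X,(X[:2]-C)@bx,(X[:2]-C)@by,"ray gap",np.linalg.norm(o+d[0]*t[0]-p-e[0]*t[1]))
r.goto(B(-175,5,140),R(yaw))
r.line_to(B(-175,5,40),feed=80); w0=r.read_state()["wrist_force"]
for z in np.arange(35,30,-.7):
    r.line_to(B(-175,5,z),feed=20); s=r.read_state(); f=(s["wrist_force"]-w0)[2]
    if f>3: break
print(z,s["tcp_pos"],f)
r.ungrasp(); s=r.read_state();print(s["grip_width"],s["wrist_force"])
r.line_to(B(-175,5,150),feed=80)
r.line_to(B(-175,5,250)); r.goto([350,-200,300],R(yaw)); s=r.read_state();print(s["time"],s["wrist_force"])
for n in("top","side"): cv2.imwrite(f"pics/{n}4.png",r.read_camera(n)[:,:,::-1])
a=cv2.imread("pics/top4.png")[100:300,150:450];b=cv2.imread("pics/side4.png")[100:300,180:480]
cv2.imwrite("pics/m5.png",cv2.resize(np.vstack([a,b]),None,fx=1.5,fy=1.5))
E
```

```text
chip [573.91 344.85  11.6 ] 121.52190234451834 -11.703676049724399 ray gap 2.794891295511682
31.499999999999986 [537.32  50.13  32.11] 6.683033836498641
0.9989364387260423 [-0.78 -0.4  -0.08]
26.1 [ 0.75 -0.72  0.11]
```

View pics/m5.png

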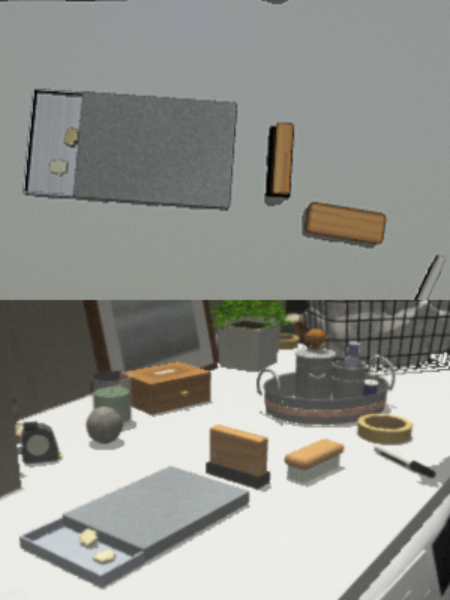

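The scraper stands upright and released, clear of the board (top half (282,160), side half (238,457)). Both chips are in the trough, and the leaning one's middle is at about x 121, z 12 mm, which is within limits.

```bash
python3 -c "
from rig import r
print(r.job_done())"
```

```text
the job is handed in; nothing more can be done
None
```

I wiped both chips into the trough without the robot touching them, stood the scraper upright on the worktop clear of the board, released it, and handed the job in at about 26 s; no verdict was returned.

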